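# Feel along a printed zigzag rib

### The arm

A 7-joint arm with a two-finger parallel gripper is mounted at the origin on the work surface. World frame = base frame: x ahead of the robot, y to its left, z up, the work surface at z = 0. Lengths are in m, angles in degrees, forces in N, time in s.
With the tool pointing down it reaches from about 0.35 to 0.9 m from the base axis. Payload 7.2 kg.
Tool frame: the origin (TCP) lies at the centre of the arm's flange, where the gripper is bolted on; the fingertips stand 182 mm ahead of it and the grasp point (between the pads) lies 163 mm ahead of it; z points along the fingers, y is the line along which they close (so a half turn about z gives the same grasp; the last joint's range is limited). The gripper opens to 88 mm and grips with 3 to 60 N. Pads are 20 mm wide; open, the fingers measure 115 mm over their backs; the gripper's body (75 mm by 178 mm) begins 61 mm behind the grasp point.
Start: joints at [72.296, 23.554, -0.728, 91.456, 0.321, 64.991, -4.71], TCP at [0.149, -0.607, 0.405] pointing down, gripper open.
Joint ranges: [-169.25, 169.25], [-16.82, 113.86], [-84.01, 82.57], [7.8, 145.47], [-59.2, 239.2], [7.22, 106.19], [-163.78, 163.78]. Speed limits (degrees/s): [136.94, 136.94, 172.46, 172.46, 180, 180, 180].

### API

Orientations are given as [roll, pitch, yaw] about the fixed x, y, z axes, in that order (R = Rz(yaw) Ry(pitch) Rx(roll)).
In Python, from station import robot gives the robot as it stands.
- The arm moves only by the tool step_arm, never from a script. Its argument "targets" is a list of rows, each an object with "linear": the shift along the tool's x, y, z in cm, a list of three; "turn": the turn about the tool's z in rad. In form: [{"linear": [dx, dy, dz], "turn": turn}, ...]. A call has 1 to 8 rows; each row shifts and turns the commanded pose from where the row before left it, along the tool's axes as they then stand; what a row does not reach is not made up. A row lasts 1/8 s, in which the tool goes at most 62.5 mm and 10.7 degrees, less where a joint would pass 70% of its speed; a pose out of reach is approached as far as the arm can. A call is refused whole if a number of a shift passes 6.25 or a number of a turn 0.188, either way. A call with a gripper value outside its range is refused whole. "gripper" is the finger opening in cm, from 0 to 8.78, set as the call begins (left out, the last holds). The fingers move at their own pace and stop on an object; "grip_force" is the grip in N (left out, the last holds). Time passes only in rows, so rows that do not move let the fingers close. It gives the time, the measured TCP pose, the force, the opening and the grip force at its end, in the units of the state.
- robot.observe(): the state, without advancing time (a new reading comes with each control period).
- robot.read_camera(name): name is "scene" or "top" or "wrist"; returns a dict with "image" (400x640x3 uint8, red, green, blue), "vertical_fov" (degrees; the focal length in pixels is half the picture's height over the tangent of half this angle, whatever the lens; pixels are square), "cx", "cy" (the principal point, pixels), "rvec" (rotation vector, rad) and "tvec" (3), from world to camera coordinates, as OpenCV has them. Camera axes: x right, y down, z forward; pixel columns grow to the right and rows downward; lengths in m; the calibration is good to about 2 mm. A picture is of the moment at which its call begins. There is no depth.
- robot.job_done(): hands the job in; it is judged then, once.
The state is a dict: "t": time; "joints": joint angles; "qvel": joint speeds; "joint_torque": joint torques, N m; "ee_pos": TCP position; "tcp_rot": TCP orientation; "ft_force": force on the tool from outside, world axes, zero at the start; "wrist_torque": the same for the moment, N m; "finger_gap": finger opening in m; "finger_force": force on a finger pad.
Only numpy, scipy, OpenCV 4.12 (cv2) and the standard library are available. Lean on these libraries where they do the work, as an engineer would, in place of code of your own. Each camera call takes 0.05 s, during which the arm holds its last target. There are 200 camera calls.

### The job

Check the printed zigzag rib on the spring-mounted printer bed by feel: set the fingertips down on the round disc where the rib starts and run them along the top of the rib, round both corners, to the crossbar at its other end, in one pass without lifting off or slipping down onto the sheet. Press lightly all the way, so that the bed stays slightly sunk on its springs but never comes near the bottom, and finish while holding: stop with the fingertips still resting on the crossbar and the bed still slightly pressed. Pick nothing up, and leave the two small loose prints on the sheet, the caliper and the scraper where they are.

Things in the scene. Friction and masses are not known exactly. Their poses are not given: they have to be found in the camera images.
- bed_base: Fixed aluminium base plate of the print bed, 220 x 150 x 8 mm, lying on the bench. Origin: centre of its underside, on the bench; x along the 220 mm side, y along the 150 mm side, z up. It may lie at any yaw. Above it, on four springs at the corners, is the black bed plate (underside 30 mm above the bench, 6 mm thick) with the steel sheet on it; all level.
- bed (a joint): How far the sprung bed (with sheet, rib and loose prints) has sunk, in m: 0 = up, unpressed; 0.010 = bottomed. It moves straight down only, and springs back. Pressing down with about 1.2 N starts it sinking, then 0.8 N more per mm (about 2.8 N at 2 mm).
- sheet: Grey steel sheet, 216 x 146 x 2 mm, on the bed. Origin: centre of its underside, axes as bed_base. Its upper face is 38 mm above the bench when the bed is unpressed. The orange zigzag rib is stuck to it: 8 mm wide, 6 mm high, its flat top 44 mm above the bench with the bed unpressed. In the sheet's axes the rib's centre line runs in three straight legs of 86 mm: disc (-75, -35), corner 1 (-25, 35), corner 2 (25, -35), crossbar (75, 35) mm.
- start_disc: Start of the rib: a round flat disc, 28 mm in diameter, 6 mm high, same orange print as the rib. Origin: centre of its underside (on the sheet).
- start_top (a point): Centre of the start disc's flat top.
- leg1: Middle part (34 mm long, 8 mm wide, 6 mm high) of the rib's first leg, from the disc to corner 1. Origin: centre of its underside; x runs along the leg towards corner 1. It must be touched in passing.
- corner1 (a point): First corner of the rib, on the centre line, at the height of the rib's top.
- leg2: Middle part of the second leg, from corner 1 to corner 2; same size. Origin: centre of its underside; x runs towards corner 2.
- corner2 (a point): Second corner of the rib, on the centre line, at the height of the rib's top.
- leg3: Middle part of the third leg, from corner 2 to the crossbar; same size. Origin: centre of its underside; x runs towards the crossbar.
- crossbar: End of the rib: a flat bar across the third leg (a T), 44 mm long, 12 mm wide, 6 mm high, same orange print. Origin: centre of its underside; y along its length.
- end_top (a point): Centre of the crossbar's flat top.
- tower: Loose bystander: small stepped round orange print, 22 mm across, 36 mm high, standing in a corner of the sheet beside the rib's first leg. Origin: centre of its underside.
- block: Loose bystander: small orange 22 mm block with a 14 mm round stub on top, 30 mm high in all, in the opposite corner of the sheet, beside the third leg. Origin: centre of its underside.
- caliper: Loose bystander: steel caliper with a black display, 190 mm long, lying flat on the bench beside the bed, at most 15 mm high. Origin: about the middle of its beam, on the bench; x along the beam.
- scraper: Loose bystander: scraper with a handle lying on the bench on the other side of the bed, under 40 mm high. Origin on the bench below the tool; x along it.

How it is judged:
By the outcome, as a careful person would: the job done as asked, in the order asked, and still so for the second after the job is handed in, while the arm keeps its last pose, push and grip.
It also fails if it takes over 48 s, if anything falls off the work surface, if the arm or the gripper's body presses on something with over 40 N, if the wrist force passes 120 N, or if a joint passes its speed limit or range.

## Working session

There is one attempt and no reset: what is moved stays moved. The work goes in short steps, Python scripts to look and compute and a tool call to move; the robot and the scene stay as the last step left them, time stands still between calls to the robot, and variables do not carry over. Pictures are saved under pics/ and viewed, at most 10 in all, crops included, and the job is handed in when it is done.

Besides the shell and the picture viewer there is one more tool, called after "Call:" by a JSON object that holds its "op" and its "data". step_arm: Moves the arm, as the interface text tells. Its arguments: {"type":"object","properties":{"targets":{"type":"array","items":{"type":"object","properties":{"linear":{"type":"array","items":{"type":"number"}},"turn":{"type":"number"}}}},"gripper":{"type":"number"},"grip_force":{"type":"number"}},"required":["targets"]}

```bash
mkdir -p pics; cat > h.py <<'E'
import numpy as np, cv2
from station import robot
def cam(n):
    c=robot.read_camera(n); h=c["image"].shape[0]
    c["f"]=h/2/np.tan(np.radians(c["vertical_fov"])/2)
    c["R"]=cv2.Rodrigues(np.array(c["rvec"],float))[0]; c["t"]=np.array(c["tvec"],float).ravel(); return c
def ray(c,uv,z):
    uv=np.atleast_2d(uv).astype(float)
    d=np.c_[(uv[:,0]-c["cx"])/c["f"],(uv[:,1]-c["cy"])/c["f"],np.ones(len(uv))]@c["R"]
    o=-c["R"].T@c["t"]; return o+d*((z-o[2])/d[:,2])[:,None]
def proj(c,P):
    p=np.atleast_2d(P)@c["R"].T+c["t"]; return np.c_[c["cx"]+c["f"]*p[:,0]/p[:,2],c["cy"]+c["f"]*p[:,1]/p[:,2]]
def save(c,n): cv2.imwrite("pics/"+n,cv2.cvtColor(c["image"],cv2.COLOR_RGB2BGR))
E
python3 - <<'E'
from h import *
for n in("top","scene"):
    c=cam(n); save(c,n+"0.png"); print(n,-c["R"].T@c["t"],c["f"])
s=robot.observe(); print({k:s[k] for k in("t","ee_pos","tcp_rot","ft_force","finger_gap")})
E
```

```text
top [0.31986697 0.01514755 1.27481551] 484.8823129261563
scene [1.43239205 0.36425993 0.69610025] 454.2067609614238
{'t': 0.1, 'ee_pos': array([ 0.14900779, -0.60677516,  0.40389803]), 'tcp_rot': array([-1.79917667e+02,  4.45768253e-03,  1.37991332e+01]), 'ft_force': array([ 0.21520203,  0.53334809, -0.37136066]), 'finger_gap': 0.08778215451185593}
```

View pics/top0.png

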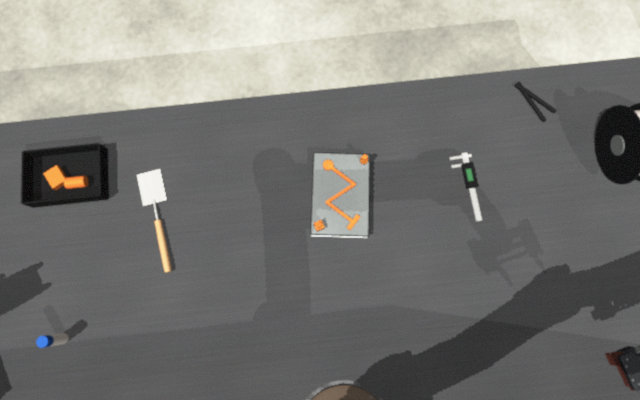

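The top view shows the bed at about (340,195). The disc is at (328,164), the corners at about (355,183) and (327,203), and the crossbar at (353,221). The tower is at (364,159) and the block at (319,225).

```bash
cat >> h.py <<'E'
M=np.array([[-75,-35],[-25,35],[25,-35],[75,35]])/1000.
def fit(P):  # rigid 2D, model->world
    mc,pc=M.mean(0),P.mean(0); H=(M-mc).T@(P-pc); a=np.arctan2(H[0,1]-H[1,0],H[0,0]+H[1,1])
    R=np.array([[np.cos(a),-np.sin(a)],[np.sin(a),np.cos(a)]]); t=pc-R@mc
    return R,t,np.degrees(a),(M@R.T+t)-P
def orange(c):
    h=cv2.cvtColor(c["image"],cv2.COLOR_RGB2HSV); return cv2.inRange(h,(5,130,110),(22,255,255))
E
python3 - <<'E'
from h import *
c=cam("top"); 
P=ray(c,[[328,164],[355,183],[327.5,203],[353,221]],.044)[:,:2]
R,t,a,e=fit(P); print(P,t,a,(e*1000).round(1))
m=orange(c); n,l,st,ce=cv2.connectedComponentsWithStats(m)
for i in range(1,n):
    if st[i,4]>15: print(st[i],ce[i],ray(c,ce[i],.044))
s=robot.observe();w=cam("wrist");print("wristcam",-w["R"].T@w["t"],w["R"][2],w["f"],s["ee_pos"])
E
```

```text
[[ 0.66733594 -0.03544665]
 [ 0.60840647 -0.09972316]
 [ 0.56343792 -0.02237072]
 [ 0.50932867 -0.08217553]] [ 0.58712725 -0.05992902] 172.156866190674 [[-1.1 -0. ]
 [-1.3  1.7]
 [ 3.7  0.5]
 [-1.3 -2.2]]
[360 154   8  10  62] [363.83870968 158.72580645] [[ 0.67121587 -0.13107114  0.044     ]]
[323 160  37  70 443] [340.16930023 192.54401806] [[ 0.58734153 -0.05822932  0.044     ]]
[ 43 165  43  25 603] [ 62.38971808 178.95190713] [[0.70387593 0.65919276 0.044     ]]
[314 220  10  11  75] [318.65333333 225.        ] [[0.5087833  0.00664138 0.044     ]]
wristcam [ 0.21490163 -0.59075733  0.38397475] [-0.24719947 -0.05901715 -0.96716565] 329.30605790402825 [ 0.14899749 -0.6068164   0.40403569]
```

Call:
{"op": "step_arm", "data": {"targets": [{"linear": [0, 0, 0], "turn": 0.12}, {"linear": [0, 0, 0], "turn": 0.121}, {"linear": [2.0, -2.7, 0], "turn": 0}, {"linear": [2.9, -3.9, 0], "turn": 0}, {"linear": [2.9, -3.9, 0], "turn": 0}, {"linear": [2.9, -3.9, 0], "turn": 0}, {"linear": [2.9, -3.9, 0], "turn": 0}, {"linear": [2.9, -3.9, 0], "turn": 0}], "gripper": 0, "grip_force": 10}}

```text
t: 1.2
ee_pos: [0.3148, -0.3836, 0.4047]
tcp_rot: [180.0, -0.0, -0.0]
ft_force: [1.5, -0.9, 0.3]
finger_gap: 0.0114
finger_force: 0.0
```

Call:
{"op": "step_arm", "data": {"targets": [{"linear": [2.9, -3.9, 0], "turn": 0}, {"linear": [2.9, -3.9, 0], "turn": 0}, {"linear": [2.9, -3.9, 0], "turn": 0}, {"linear": [2.9, -3.9, 0], "turn": 0}, {"linear": [2.9, -3.9, 0], "turn": 0}, {"linear": [2.9, -3.9, 0], "turn": 0}, {"linear": [2.9, -3.9, 0], "turn": 0}, {"linear": [4.3, -5.1, 0], "turn": 0}]}}

```text
t: 2.2
ee_pos: [0.5579, -0.0639, 0.4048]
tcp_rot: [179.9, -0.0, -0.1]
ft_force: [0.7, -0.6, 0.7]
finger_gap: 0.0005
finger_force: 0.0
```

Call:
{"op": "step_arm", "data": {"targets": [{"linear": [0, 0, 0], "turn": 0}, {"linear": [0, 0, 0], "turn": 0}]}}

```text
t: 2.45
ee_pos: [0.5572, -0.0645, 0.4042]
tcp_rot: [180.0, 0.1, 0.0]
ft_force: [0.3, -0.6, 0.2]
finger_gap: 0.0007
finger_force: 0.0
```

```bash
python3 - <<'E'
from h import *
c=cam("wrist"); save(c,"w1.png")
s=robot.observe(); print({k:s[k] for k in("t","joints","ee_pos","tcp_rot","ft_force","finger_gap")})
E
```

```text
{'t': 2.5, 'joints': array([ 17.19169251,  18.71507817, -19.58632897,  99.54494604,
         6.9781105 ,  62.98789795, -94.69709977]), 'ee_pos': array([ 0.55688716, -0.06533126,  0.40430101]), 'tcp_rot': array([ 1.79959479e+02,  6.03328648e-02, -7.64482650e-02]), 'ft_force': array([-0.87677917, -0.18910911,  0.2277482 ]), 'finger_gap': 0.00039527571480459393}
```

View pics/w1.png

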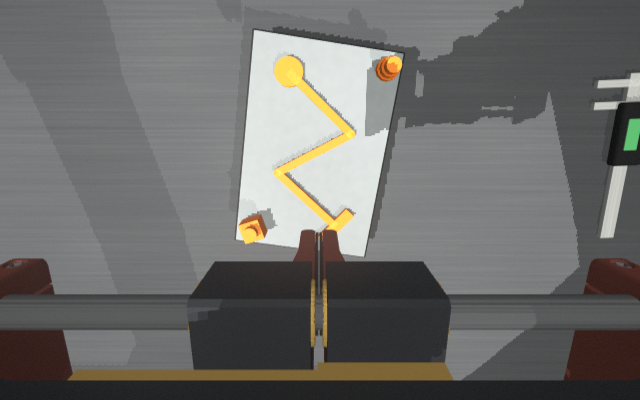

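The wrist view shows the whole rib: disc (289,70), corner 1 (352,133), corner 2 (279,172). The crossbar's centre is near (335,224), with its left end hidden by the fingers. I'll fit lines through the legs.

```bash
cat > meas.py <<'E'
from h import *
def meas(c,px):
    h=cv2.cvtColor(c["image"],cv2.COLOR_RGB2HSV); m=cv2.inRange(h,(12,110,150),(32,255,255))
    v,u=np.nonzero(m); uv=np.c_[u,v].astype(float)
    W=ray(c,uv,.044)[:,:2]; Q=ray(c,px,.044)[:,:2]; L=[]
    for i in range(3):
        d=Q[i+1]-Q[i]; n=np.linalg.norm(d); d/=n; r=W-Q[i]; s=r@d; o=r@[-d[1],d[0]]
        k=(s>.022)&(s<.062)&(abs(o)<.012)
        vx,vy,x,y=cv2.fitLine(W[k].astype(np.float32),cv2.DIST_HUBER,0,.001,.001).ravel(); L.append(np.cross([vx,vy],[1,0]) if 0 else (np.array([vx,vy]),np.array([x,y])))
    X=lambda a,b:a[1]+a[0]*np.linalg.solve(np.c_[a[0],-b[0]],b[1]-a[1])[0]
    c1,c2=X(L[0],L[1]),X(L[1],L[2])
    k=np.linalg.norm(W-Q[0],axis=1)<.018; r=W[k]
    (dx,dy),rad=cv2.minEnclosingCircle(((r-Q[0])[np.linalg.norm(r-Q[0],axis=1)<.0165]*1000).astype(np.float32))
    d=Q[0]+np.array([dx,dy])/1000
    l=L[2][0]*np.sign(L[2][0]@(Q[3]-Q[2])); e=c2+l*.086
    P=np.array([d,c1,c2,e]); return P,Q,rad
E
python3 - <<'E'
from meas import *
c=cam("wrist"); P,Q,rad=meas(c,[[289,70],[352,133],[279,172],[336,224]])
print(P.round(4),Q.round(4),rad)
R,t,a,e=fit(P); print(t,a,(e*1000).round(1)); print((M@R.T+t).round(4)); print(robot.observe()["ee_pos"])
E
```

```text
[[ 0.6635 -0.0367]
 [ 0.6059 -0.0978]
 [ 0.5665 -0.0212]
 [ 0.5071 -0.0833]] [[ 0.6659 -0.0376]
 [ 0.6061 -0.1   ]
 [ 0.5662 -0.0247]
 [ 0.5089 -0.0849]] 15.541555404663086
[ 0.58574081 -0.05971952] 171.60446735895857 [[ 1.6  0.6]
 [-0.5 -0.2]
 [-0.4 -0.3]
 [-0.6 -0.1]]
[[ 0.665  -0.036 ]
 [ 0.6054 -0.098 ]
 [ 0.5661 -0.0214]
 [ 0.5064 -0.0834]]
[ 0.55681239 -0.06567804  0.40448381]
```

Call:
{"op": "step_arm", "data": {"targets": [{"linear": [1.35, -0.37, 1.5], "turn": 0}, {"linear": [1.35, -0.37, 1.5], "turn": 0}, {"linear": [1.35, -0.37, 1.5], "turn": 0}, {"linear": [1.35, -0.37, 1.5], "turn": 0}, {"linear": [1.35, -0.37, 2], "turn": 0}, {"linear": [1.35, -0.37, 2], "turn": 0}, {"linear": [1.35, -0.37, 2], "turn": 0}, {"linear": [1.35, -0.37, 2], "turn": 0}]}}

```text
t: 3.55
ee_pos: [0.6663, -0.0342, 0.2628]
tcp_rot: [-180.0, 0.0, 0.0]
ft_force: [-0.2, 0.5, -1.0]
finger_gap: 0.0007
finger_force: 0.0
```

Call:
{"op": "step_arm", "data": {"targets": [{"linear": [0, 0, 1.0], "turn": 0}, {"linear": [0, 0, 0.5], "turn": 0}, {"linear": [0, 0, 0], "turn": 0}, {"linear": [0, 0, 0], "turn": 0}]}}

```text
t: 4.05
ee_pos: [0.6655, -0.0349, 0.2506]
tcp_rot: [180.0, -0.1, -0.0]
ft_force: [-0.1, -0.4, 1.0]
finger_gap: 0.0001
finger_force: 0.0
```

```bash
python3 - <<'E'
from h import *
c=cam("wrist"); save(c,"w2.png"); c=cam("scene"); i=c["image"]
u,v=proj(c,[.66,-.036,.05])[0].astype(int); print(u,v)
cv2.imwrite("pics/s2.png",cv2.resize(i[max(0,v-100):v+60,max(0,u-110):u+110,::-1],None,fx=3,fy=3,interpolation=cv2.INTER_CUBIC))
for k in range(3):
    s=robot.observe(); print({k:s[k] for k in("t","ee_pos","ft_force")})
E
```

```text
288 208
{'t': 4.15, 'ee_pos': array([ 0.6655195 , -0.03483734,  0.25052744]), 'ft_force': array([-0.58989389,  0.47495127,  0.24035373])}
{'t': 4.15, 'ee_pos': array([ 0.6655195 , -0.03483734,  0.25052744]), 'ft_force': array([-0.58989389,  0.47495127,  0.24035373])}
{'t': 4.15, 'ee_pos': array([ 0.6655195 , -0.03483734,  0.25052744]), 'ft_force': array([-0.58989389,  0.47495127,  0.24035373])}
```

View pics/s2.png

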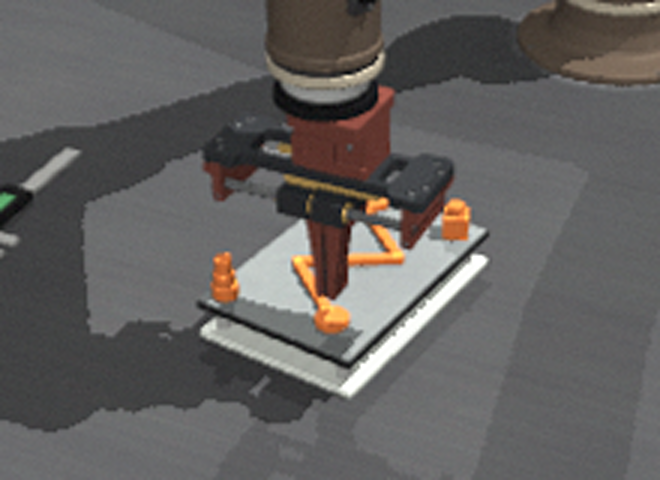

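View pics/w2.png

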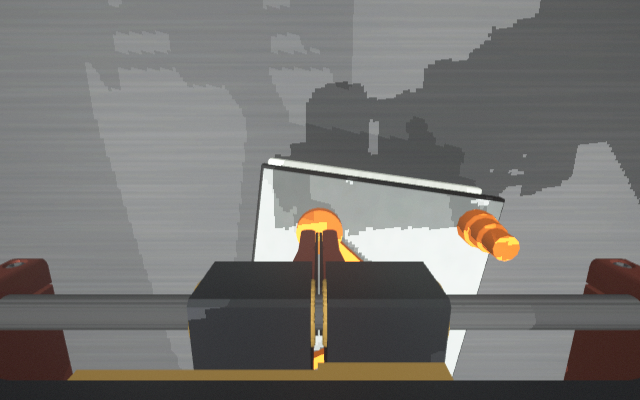

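The fingertips hang just above the disc, at about (320,235) in the wrist view, with the tower well clear at (490,235). Next I'll come down.

Call:
{"op": "step_arm", "data": {"targets": [{"linear": [0, 0.1, 0.6], "turn": 0}, {"linear": [0, 0, 0.6], "turn": 0}, {"linear": [0, 0, 0.5], "turn": 0}, {"linear": [0, 0, 0.3], "turn": 0}, {"linear": [0, 0, 0.15], "turn": 0}, {"linear": [0, 0, 0.15], "turn": 0}, {"linear": [0, 0, 0.1], "turn": 0}, {"linear": [0, 0, 0.1], "turn": 0}]}}

```text
t: 5.15
ee_pos: [0.6655, -0.0356, 0.2249]
tcp_rot: [180.0, -0.0, -0.0]
ft_force: [-1.3, -0.3, 1.9]
finger_gap: -0.0001
finger_force: 1.2
```

Call:
{"op": "step_arm", "data": {"targets": [{"linear": [0, 0, 0.1], "turn": 0}, {"linear": [0, 0, 0.1], "turn": 0}]}}

```text
t: 5.4
ee_pos: [0.6655, -0.0356, 0.2229]
tcp_rot: [180.0, -0.0, -0.0]
ft_force: [-1.4, -0.4, 2.9]
finger_gap: 0.0005
finger_force: 2.0
```

Call:
{"op": "step_arm", "data": {"targets": [{"linear": [0, 0, 0], "turn": 0}]}}

```text
t: 5.52
ee_pos: [0.6655, -0.0356, 0.2228]
tcp_rot: [180.0, -0.0, -0.0]
ft_force: [-1.2, -0.9, 4.3]
finger_gap: 0.0002
finger_force: 2.0
```

Call:
{"op": "step_arm", "data": {"targets": [{"linear": [0, 0, 0], "turn": 0}]}}

```text
t: 5.65
ee_pos: [0.6655, -0.0356, 0.2228]
tcp_rot: [180.0, -0.0, -0.0]
ft_force: [-0.9, 0.5, 3.6]
finger_gap: 0.0005
finger_force: 2.0
```

Call:
{"op": "step_arm", "data": {"targets": [{"linear": [-0.15, 0.156, -0.05], "turn": 0}, {"linear": [-0.25, 0.26, 0], "turn": 0}, {"linear": [-0.25, 0.26, 0], "turn": 0}, {"linear": [-0.25, 0.26, 0], "turn": 0}, {"linear": [-0.25, 0.26, 0], "turn": 0}, {"linear": [-0.25, 0.26, 0], "turn": 0}, {"linear": [-0.25, 0.26, 0], "turn": 0}, {"linear": [-0.25, 0.26, 0], "turn": 0}]}}

```text
t: 6.65
ee_pos: [0.6463, -0.0556, 0.2231]
tcp_rot: [180.0, 0.0, -0.0]
ft_force: [1.2, 2.1, 3.3]
finger_gap: 0.0007
finger_force: 1.8
```

Call:
{"op": "step_arm", "data": {"targets": [{"linear": [-0.25, 0.26, 0], "turn": 0}, {"linear": [-0.25, 0.26, 0], "turn": 0}, {"linear": [-0.25, 0.26, 0], "turn": 0}, {"linear": [-0.25, 0.26, 0], "turn": 0}, {"linear": [-0.25, 0.26, 0], "turn": 0}, {"linear": [-0.25, 0.26, 0], "turn": 0}, {"linear": [-0.25, 0.26, 0], "turn": 0}, {"linear": [0, 0, 0], "turn": 0}]}}

```text
t: 7.65
ee_pos: [0.6286, -0.0742, 0.2231]
tcp_rot: [180.0, 0.0, -0.0]
ft_force: [0.4, 0.5, 3.6]
finger_gap: 0.0007
finger_force: 1.9
```

```bash
python3 - <<'E'
from h import *
c=cam("wrist"); save(c,"w3.png")
s=robot.observe(); print({k:s[k] for k in("t","ee_pos","ft_force")})
E
```

```text
{'t': 7.7, 'ee_pos': array([ 0.62858647, -0.07415302,  0.22302154]), 'ft_force': array([-0.25077801,  0.17537478,  3.77362698])}
```

View pics/w3.png

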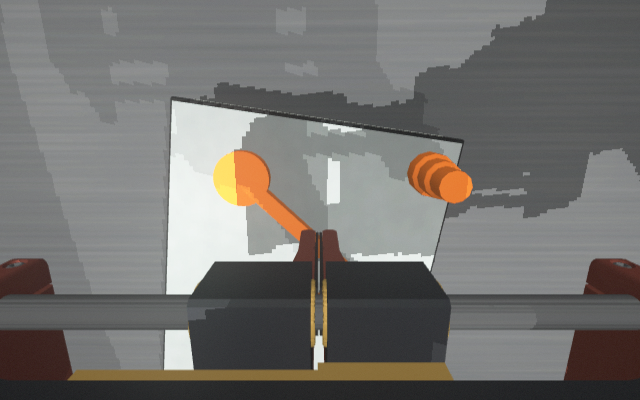

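The rib runs from the disc (241,178) straight under the fingertips at (320,235). I'll check the lateral offset in numbers.

```bash
python3 - <<'E'
from h import *
c=cam("wrist"); h=cv2.cvtColor(c["image"],cv2.COLOR_RGB2HSV); m=cv2.inRange(h,(5,130,110),(32,255,255))
v,u=np.nonzero(m); k=(u>268)&(u<302)&(v>190)&(v<240); W=ray(c,np.c_[u,v][k],.041)[:,:2]
vx,vy,x,y=cv2.fitLine(W.astype(np.float32),cv2.DIST_L2,0,.001,.001).ravel()
if vx>0: vx,vy=-vx,-vy
p=robot.observe()["ee_pos"][:2]; r=p-[x,y]
print("dir",vx,vy,"expected",-.0596/.086,-.062/.086,"offset left mm",1000*(vx*r[1]-vy*r[0]), "ahead",1000*(vx*r[0]+vy*r[1]))
k=(u>205)&(u<258)&(v>145)&(v<212); (dx,dy),rr=cv2.minEnclosingCircle(np.c_[u,v][k].astype(np.float32)); print(ray(c,[215+27,178.5],.041), dx,dy,rr)
E
```

```text
dir -0.78916746 -0.61417806 expected -0.6930232558139535 -0.7209302325581396 offset left mm 2.8518952775077393 ahead 23.810181634792933
[[ 0.66532392 -0.03650736  0.041     ]] 241.32110595703125 178.79205322265625 28.841949462890625
```

Call:
{"op": "step_arm", "data": {"targets": [{"linear": [-0.29, 0.3, 0], "turn": 0}, {"linear": [-0.29, 0.3, 0], "turn": 0}, {"linear": [-0.29, 0.3, 0], "turn": 0}, {"linear": [-0.29, 0.3, 0], "turn": 0}, {"linear": [-0.29, 0.3, 0], "turn": 0}, {"linear": [-0.29, 0.3, 0], "turn": 0}, {"linear": [-0.29, 0.3, 0], "turn": 0}, {"linear": [-0.29, 0.3, 0], "turn": 0}]}}

```text
t: 8.75
ee_pos: [0.6055, -0.0978, 0.2232]
tcp_rot: [180.0, -0.0, -0.0]
ft_force: [1.7, 2.2, 4.2]
finger_gap: 0.0002
finger_force: 1.8
```

Call:
{"op": "step_arm", "data": {"targets": [{"linear": [0, 0, 0], "turn": 0}, {"linear": [0, 0, 0], "turn": 0}]}}

```text
t: 9.0
ee_pos: [0.6053, -0.0982, 0.223]
tcp_rot: [180.0, 0.1, -0.0]
ft_force: [0.1, -0.2, 2.6]
finger_gap: 0.0006
finger_force: 1.9
```

Call:
{"op": "step_arm", "data": {"targets": [{"linear": [-0.16, -0.32, 0], "turn": 0}, {"linear": [-0.16, -0.32, 0], "turn": 0}, {"linear": [-0.16, -0.32, 0], "turn": 0}, {"linear": [-0.16, -0.32, 0], "turn": 0}, {"linear": [-0.16, -0.32, 0], "turn": 0}, {"linear": [-0.16, -0.32, 0], "turn": 0}, {"linear": [-0.16, -0.32, 0], "turn": 0}, {"linear": [-0.16, -0.32, 0], "turn": 0}]}}

```text
t: 10.0
ee_pos: [0.5928, -0.0718, 0.2231]
tcp_rot: [180.0, -0.0, -0.0]
ft_force: [0.4, -3.1, 2.8]
finger_gap: 0.0002
finger_force: 1.8
```

Call:
{"op": "step_arm", "data": {"targets": [{"linear": [-0.17, -0.32, 0], "turn": 0}, {"linear": [-0.17, -0.32, 0], "turn": 0}, {"linear": [-0.17, -0.32, 0], "turn": 0}, {"linear": [-0.17, -0.32, 0], "turn": 0}, {"linear": [-0.17, -0.32, 0], "turn": 0}, {"linear": [-0.17, -0.32, 0], "turn": 0}, {"linear": [0, 0, 0], "turn": 0}, {"linear": [0, 0, 0], "turn": 0}]}}

```text
t: 11.0
ee_pos: [0.5825, -0.0523, 0.223]
tcp_rot: [-180.0, 0.0, 0.0]
ft_force: [-0.3, 0.8, 4.1]
finger_gap: 0.0005
finger_force: 1.9
```

```bash
python3 - <<'E'
from h import *
c=cam("wrist"); i=c["image"].copy()
for q in proj(c,np.c_[[[.665,-.036],[.6055,-.098],[.566,-.0215],[.5065,-.0834]],[.041]*4]): cv2.circle(i,tuple(int(round(a)) for a in q),3,(0,0,255),1)
c["image"]=i; save(c,"w4.png")
s=robot.observe(); print({k:s[k] for k in("t","ee_pos","ft_force")})
E
```

```text
{'t': 11.05, 'ee_pos': array([ 0.58251641, -0.05229227,  0.22301624]), 'ft_force': array([-0.26973475,  0.55154038,  3.22155527])}
```

View pics/w4.png

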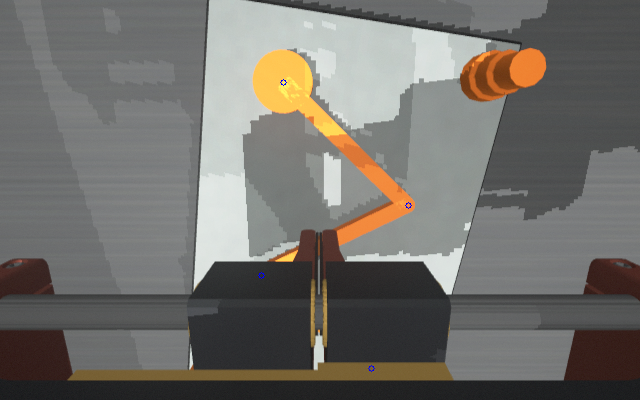

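The marks for disc (283,82) and corner 1 (408,205) sit on the rib, and the fingertips are on leg 2. I'll continue on the same estimate.

Call:
{"op": "step_arm", "data": {"targets": [{"linear": [-0.16, -0.31, 0], "turn": 0}, {"linear": [-0.16, -0.31, 0], "turn": 0}, {"linear": [-0.16, -0.31, 0], "turn": 0}, {"linear": [-0.16, -0.31, 0], "turn": 0}, {"linear": [-0.16, -0.31, 0], "turn": 0}, {"linear": [-0.16, -0.31, 0], "turn": 0}, {"linear": [-0.16, -0.31, 0], "turn": 0}, {"linear": [-0.16, -0.31, 0], "turn": 0}]}}

```text
t: 12.05
ee_pos: [0.5698, -0.0278, 0.2231]
tcp_rot: [180.0, 0.0, -0.0]
ft_force: [1.2, -3.6, 4.1]
finger_gap: 0.0002
finger_force: 1.8
```

Call:
{"op": "step_arm", "data": {"targets": [{"linear": [-0.17, -0.31, 0], "turn": 0}, {"linear": [-0.17, -0.31, 0], "turn": 0}, {"linear": [0, 0, 0], "turn": 0}, {"linear": [0, 0, 0], "turn": 0}]}}

```text
t: 12.55
ee_pos: [0.5663, -0.0213, 0.223]
tcp_rot: [-180.0, 0.0, 0.0]
ft_force: [0.1, 0.4, 3.3]
finger_gap: 0.0005
finger_force: 1.9
```

Call:
{"op": "step_arm", "data": {"targets": [{"linear": [-0.25, 0.26, 0], "turn": 0}, {"linear": [-0.25, 0.26, 0], "turn": 0}, {"linear": [-0.25, 0.26, 0], "turn": 0}, {"linear": [-0.25, 0.26, 0], "turn": 0}, {"linear": [-0.25, 0.26, 0], "turn": 0}, {"linear": [-0.25, 0.26, 0], "turn": 0}, {"linear": [-0.25, 0.26, 0], "turn": 0}, {"linear": [-0.25, 0.26, 0], "turn": 0}]}}

```text
t: 13.55
ee_pos: [0.5464, -0.0428, 0.2232]
tcp_rot: [180.0, -0.0, -0.0]
ft_force: [1.5, 2.2, 3.5]
finger_gap: 0.0005
finger_force: 1.8
```

Call:
{"op": "step_arm", "data": {"targets": [{"linear": [-0.25, 0.26, 0], "turn": 0}, {"linear": [-0.25, 0.26, 0], "turn": 0}, {"linear": [-0.25, 0.26, 0], "turn": 0}, {"linear": [-0.25, 0.26, 0], "turn": 0}, {"linear": [-0.25, 0.26, 0], "turn": 0}, {"linear": [-0.25, 0.26, 0], "turn": 0}, {"linear": [0, 0, 0], "turn": 0}, {"linear": [0, 0, 0], "turn": 0}]}}

```text
t: 14.55
ee_pos: [0.5312, -0.0587, 0.223]
tcp_rot: [180.0, 0.1, -0.0]
ft_force: [0.7, -0.6, 3.5]
finger_gap: 0.0003
finger_force: 1.9
```

```bash
python3 - <<'E'
from h import *
c=cam("scene"); i=c["image"].copy()
u,v=proj(c,[.53,-.06,.041])[0].astype(int)
for q in proj(c,np.c_[[[.665,-.036],[.6055,-.098],[.566,-.0215],[.5065,-.0834]],[.041]*4]): cv2.circle(i,tuple(int(round(a)) for a in q),1,(0,0,255),-1)
cv2.imwrite("pics/s5.png",cv2.resize(i[v-60:v+70,u-90:u+90,::-1],None,fx=4,fy=4,interpolation=cv2.INTER_CUBIC))
s=robot.observe(); print({k:s[k] for k in("t","ee_pos","ft_force")})
E
```

```text
{'t': 14.6, 'ee_pos': array([ 0.53121991, -0.0586583 ,  0.22297112]), 'ft_force': array([-0.21206458, -0.76512631,  3.82279275])}
```

View pics/s5.png

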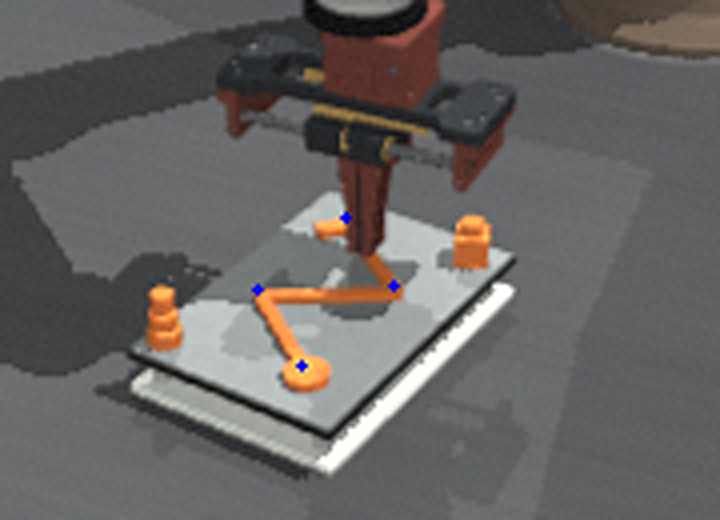

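The fingertips are on leg 3 at about (368,245), with the crossbar ahead at (335,225). Both loose prints are still in place.

Call:
{"op": "step_arm", "data": {"targets": [{"linear": [-0.31, 0.31, 0], "turn": 0}, {"linear": [-0.31, 0.31, 0], "turn": 0}, {"linear": [-0.31, 0.31, 0], "turn": 0}, {"linear": [-0.31, 0.31, 0], "turn": 0}, {"linear": [-0.31, 0.31, 0], "turn": 0}, {"linear": [-0.31, 0.31, 0], "turn": 0}, {"linear": [-0.31, 0.31, 0], "turn": 0}, {"linear": [-0.31, 0.31, 0], "turn": 0}]}}

```text
t: 15.6
ee_pos: [0.5065, -0.0832, 0.2231]
tcp_rot: [180.0, -0.0, -0.0]
ft_force: [1.8, 2.3, 4.7]
finger_gap: 0.0003
finger_force: 1.8
```

Call:
{"op": "step_arm", "data": {"targets": [{"linear": [0, 0, 0], "turn": 0}, {"linear": [0, 0, 0], "turn": 0}, {"linear": [0, 0, 0], "turn": 0}, {"linear": [0, 0, 0], "turn": 0}]}}

```text
t: 16.1
ee_pos: [0.5063, -0.0835, 0.2229]
tcp_rot: [180.0, 0.1, -0.0]
ft_force: [-1.9, -2.0, 4.0]
finger_gap: 0.0006
finger_force: 1.9
```

```bash
python3 - <<'E'
from h import *
c=cam("scene"); i=c["image"]; u,v=proj(c,[.53,-.06,.041])[0].astype(int)
cv2.imwrite("pics/s6.png",cv2.resize(i[v-60:v+70,u-90:u+90,::-1],None,fx=4,fy=4,interpolation=cv2.INTER_CUBIC))
s=robot.observe(); print({k:s[k] for k in("t","ee_pos","ft_force")})
E
```

```text
{'t': 16.15, 'ee_pos': array([ 0.50633567, -0.08350977,  0.22292837]), 'ft_force': array([-1.4476791 , -1.68623303,  4.46163632])}
```

View pics/s6.png

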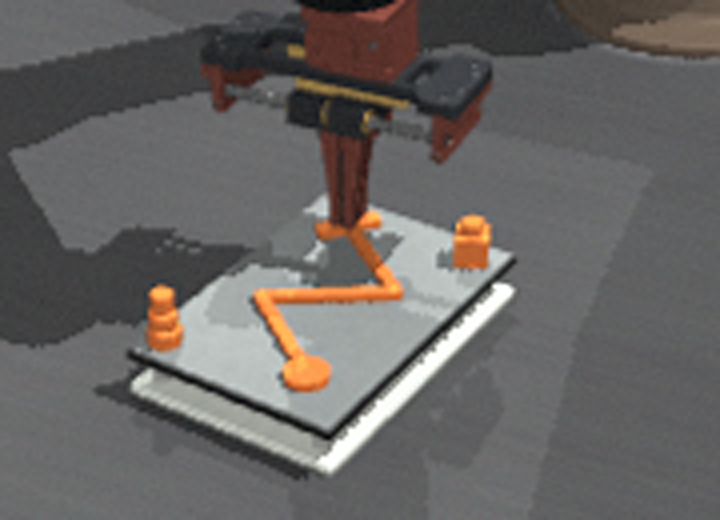

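The fingertips rest in the middle of the crossbar at about (348,222), with the bed about 3 mm down and both loose prints unmoved.

```bash
python3 -c "
from station import robot
print(robot.job_done())"
```

```text
the job is handed in; nothing more can be done
None
```

I ran the fingertips from the disc along all three legs of the rib in one pass. They now rest on the middle of the crossbar with the bed about 3 mm down, both loose prints still in place, and the job was handed in at about 16 s.

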